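# Sweep the glaze tiles home and shut the turn-button

### The job

Close up the glaze sample board: using the fingers as a broom (shut is best), sweep the four loose test tiles over the board into its corner, so that they lie flat in one straight row, edge to edge, hard up against the back rail and the left end stop (any order of colours), and swing the steel turn-button fully shut across the open right end of the row. Only push and sweep: the tiles must stay flat on the board and must not be picked up or lifted, and the things round the board stay where they are.

Things in the scene. Friction and masses are not known exactly. Their poses are not given: they have to be found in the camera images.
- sample_board: fixed glaze sample board, light plywood, 200 mm (its x) by 360 mm (its y), 8 mm thick, flat on the table; may be turned by 0.2 rad. Origin at the centre of its underside; x points away from the robot, y to the left, z up. Its front (-x) and right (-y) sides have no edge. The bay is the corner of rail and end stop, 183 mm long from the stop to the shut turn-button: four tiles plus 3 mm
- rail (a point): middle of the inner face of the brown back rail, on the panel's top: (0.080, 0.070, 0.008) in the board's frame. The face is straight along the board's y, from y = -0.021 to the end stop; the rail is 18 mm wide and stands 12 mm above the panel
- end_stop (a point): middle of the inner face of the brown left end stop, on the panel's top: (0.010, 0.160, 0.008) in the board's frame. The face is straight along the board's x, from x = -0.060 to the rail at 0.080; 18 mm wide, 12 mm above the panel
- pivot (a point): the turn-button's pivot on the panel's top, at (0.0875, -0.031, 0.008) in the board's frame. The button is a flat steel bar 16 mm wide, reaching 80 mm from pivot to tip, 1 to 9 mm above the panel
- stud (a point): top of the steel finger stud (11 mm thick, its top 22 mm above the panel) near the free end of the turn-button, 71 mm from the pivot
- turn_button (a joint): angle of the turn-button, rad. It starts open, 0 to 0.15. At 0 it rests on its stop pin, pointing along the board's -y, its flank carrying on the line of the rail's face; it grows as the stud swings towards the robot; at its stop, 1.571, it points along the board's -x and shuts the right end of the bay. Light friction (about 0.5 N at the stud); stays where left
- tile_0: glaze test tile, green, with a bare clay strip at one end; 72 mm (its x) by 45 mm (its y) by 7 mm, 50 g, lying on the panel, long side roughly along the board's x. Origin at the centre of its underside. It starts clear of the other tiles, rail and stop; when the row is home the tiles' origins are at x = 0.044 in the board's frame and y = 0.137, 0.092, 0.047, 0.002, in any order
- tile_1: glaze test tile, rust-brown, with a bare clay strip at one end; 72 mm (its x) by 45 mm (its y) by 7 mm, 50 g, lying on the panel, long side roughly along the board's x. Origin at the centre of its underside. It starts clear of the other tiles, rail and stop; when the row is home the tiles' origins are at x = 0.044 in the board's frame and y = 0.137, 0.092, 0.047, 0.002, in any order
- tile_2: glaze test tile, beige, with a bare clay strip at one end; 72 mm (its x) by 45 mm (its y) by 7 mm, 50 g, lying on the panel, long side roughly along the board's x. Origin at the centre of its underside. It starts clear of the other tiles, rail and stop; when the row is home the tiles' origins are at x = 0.044 in the board's frame and y = 0.137, 0.092, 0.047, 0.002, in any order
- tile_3: glaze test tile, dark blue, with a bare clay strip at one end; 72 mm (its x) by 45 mm (its y) by 7 mm, 50 g, lying on the panel, long side roughly along the board's x. Origin at the centre of its underside. It starts clear of the other tiles, rail and stop; when the row is home the tiles' origins are at x = 0.044 in the board's frame and y = 0.137, 0.092, 0.047, 0.002, in any order
- jar_oxide: small glass jar with a grey lid, 50 mm across and 62 mm high, standing behind the board; a bystander, origin at the centre of its underside
- test_bowl: small teal bowl, 85x81 mm and 40 mm high, standing left of the board; a bystander, origin at the centre of its underside
- loop_tool: wooden-handled loop tool, 165 mm long, 12 mm high, lying right of the board, pointing away from the robot; a bystander, origin at the centre of its underside
- rib_wood: wooden potter's rib, 100x64x8 mm, lying right of the board on the robot's side; a bystander, origin at the centre of its underside
Not all that is in view belongs to the job. What is shaped like the tile_1 but purple, red or yellow is not meant.

How it is judged:
By the outcome, as a careful person would: the job done as asked, in the order asked, and still so for the second after the job is handed in, with the robot touching nothing.
It also fails if it takes over 67 s, if anything falls off the work surface, if the arm or the gripper's body presses on something with over 40 N, if the wrist force passes 120 N, or if a joint passes its speed limit or range.

### The arm

A 7-joint arm with a two-finger parallel gripper is mounted at the origin on a cart in front of the work surface, level with it; the furniture and walls round the work are solid. World frame = base frame: x ahead of the robot, y to its left, z up, the work surface at z = 0. Lengths are in m, angles in rad, forces in N, time in s.
With the tool pointing down it reaches from about 0.4 to 0.85 m from the base axis. Payload 10.4 kg.
Tool frame: the origin (TCP) lies at the very end of the fingers, on their centre line; the grasp point (between the pads) lies 19 mm behind it (grip_point_offset is the distance from the TCP to the grasp point, in m); z points along the fingers, y is the line along which they close (so a half turn about z gives the same grasp; the last joint's range is limited). The gripper opens to 87 mm and grips with 3 to 60 N. Pads are 19 mm wide; open, the fingers measure 117 mm over their backs; the gripper's body (75 mm by 190 mm) begins 51 mm behind the grasp point.
Start: joints at [1.099, 0.332, -0.065, 1.46, 0.022, 1.35, -0.088], TCP at [0.271, -0.563, 0.223] pointing down, gripper open.
Joint ranges: [-2.6, 2.6], [-0.5, 2.12], [-1.47, 1.34], [0.16, 2.42], [-1.27, 4.41], [0.06, 2.06], [-2.6, 2.6]. Speed limits (rad/s): [2.22, 2.22, 2.79, 2.79, 3.14, 3.14, 3.14].

### API

Orientations are given as a unit quaternion [x, y, z, w].
In Python, from bench import * gives the robot as it stands.
- The arm moves only by the tool play_rows, never from a script. Its argument "increments" is text: rows parted by semicolons, each of 7 numbers parted by spaces: the turn, a rotation vector about the tool's x, y, z in rad, then the shift along the tool's x, y, z in m, then the opening, from 0 (shut) to 1 (fully open). A call has 1 to 8 rows; each row is the pose to reach, as a shift and turn from the pose commanded when the call began, along the tool's axes at that moment; what a row does not reach only later rows make up. A row lasts 1/10 s, in which the tool goes at most 50 mm and 8.59 degrees, less where a joint would pass 70% of its speed; a pose out of reach is approached as far as the arm can. A call with a gripper value outside its range is refused whole. The fingers move at their own pace and stop on an object; "grip_force" is the grip in N (left out, the last holds). Time passes only in rows, so rows that repeat a pose let the fingers close. It gives the time, the measured TCP pose, the force, the opening and the grip force at its end, in the units of the state.
- read_state(): the state, without advancing time (a new reading comes with each control period).
- camera(name): name is "side" or "top"; returns a dict with "color" (384x512x3 uint8, red, green, blue), "fx", "fy", "cx", "cy" (pixels), "camera_from_world" (4x4, takes a point from world to camera coordinates). Camera axes: x right, y down, z forward; pixel columns grow to the right and rows downward; lengths in m; the calibration is good to about 2 mm. A picture is of the moment at which its call begins. There is no depth.
- close_job(): hands the job in; it is judged then, once.
The state is a dict: "time": time; "joint_positions": joint angles; "joint_vel": joint speeds; "joint_torque": joint torques, N m; "ee_pos": TCP position; "eef_rot": TCP orientation; "ft_force": force on the tool from outside, world axes, zero at the start; "torque": the same for the moment, N m; "width": finger opening in m; "grip_force": force on a finger pad.
Only numpy, scipy, OpenCV 4.12 (cv2) and the standard library are available. Lean on these libraries where they do the work, as an engineer would, in place of code of your own. Each camera call takes 0.05 s, during which the arm holds its last target. There are 200 camera calls.

## Working session

There is one attempt and no reset: what is moved stays moved. The work goes in short steps, Python scripts to look and compute and a tool call to move; the robot and the scene stay as the last step left them, time stands still between calls to the robot, and variables do not carry over. Pictures are saved under pics/ and viewed, at most 10 in all, crops included, and the job is handed in when it is done.

Besides the shell and the picture viewer there is one more tool, called after "Emit:" as name(argument=value, ...), one argument or row to a line, values as JSON. play_rows: Moves the arm, as the interface text tells. Its arguments: {"type":"object","properties":{"increments":{"type":"string"},"grip_force":{"type":"number"}},"required":["increments"]}

```bash
mkdir -p pics
python3 - <<'E'
from bench import *
import cv2,numpy as np
for n in("top","side"):
    c=camera(n); im=c["color"][:,:,::-1]
    cv2.imwrite(f"pics/{n}0.png",cv2.resize(im,(800,600),interpolation=cv2.INTER_CUBIC))
    cv2.imwrite(f"{n}_raw.png",im)
    print(n,c["fx"],c["fy"],c["cx"],c["cy"],np.round(c["camera_from_world"],4).tolist())
s=read_state(); print({k:np.round(v,4).tolist() for k,v in s.items()})
E
```

```text
top 414.1760105165266 414.1760105165266 257.4642616586695 196.45783089288742 [[-0.0287, -0.9991, -0.0308, 0.0675], [-0.9942, 0.0317, -0.1027, 0.5245], [0.1035, 0.0277, -0.9942, 1.086], [0.0, 0.0, 0.0, 1.0]]
side 440.90536026736305 440.90536026736305 254.86862377890972 184.93212119943476 [[0.9623, 0.2716, 0.0151, -0.5013], [0.1322, -0.4183, -0.8986, 0.0026], [-0.2377, 0.8668, -0.4384, 1.2335], [0.0, 0.0, 0.0, 1.0]]
{'time': 0.1, 'joint_positions': [1.0994, 0.3327, -0.0647, 1.4609, 0.0216, 1.3499, -0.0885], 'joint_vel': [-0.0004, -0.001, -0.0002, -0.0016, -0.0017, -0.0003, 0.0014], 'joint_torque': [0.0014, -62.4548, 0.0245, -39.0714, -0.0616, 0.0366, 0.0001], 'ee_pos': [0.271, -0.5628, 0.2219], 'eef_rot': [0.9749, 0.2225, -0.0002, -0.0006], 'ft_force': [0.1737, 0.6536, -0.0644], 'torque': [0.0185, -0.0419, -0.0767], 'grip_force': 0.0, 'width': 0.0871}
```

View pics/top0.png

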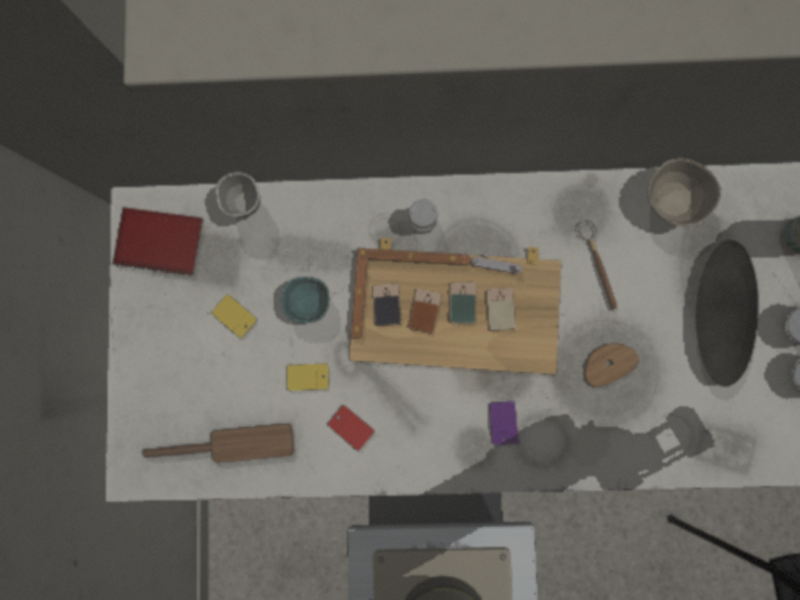

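View pics/side0.png

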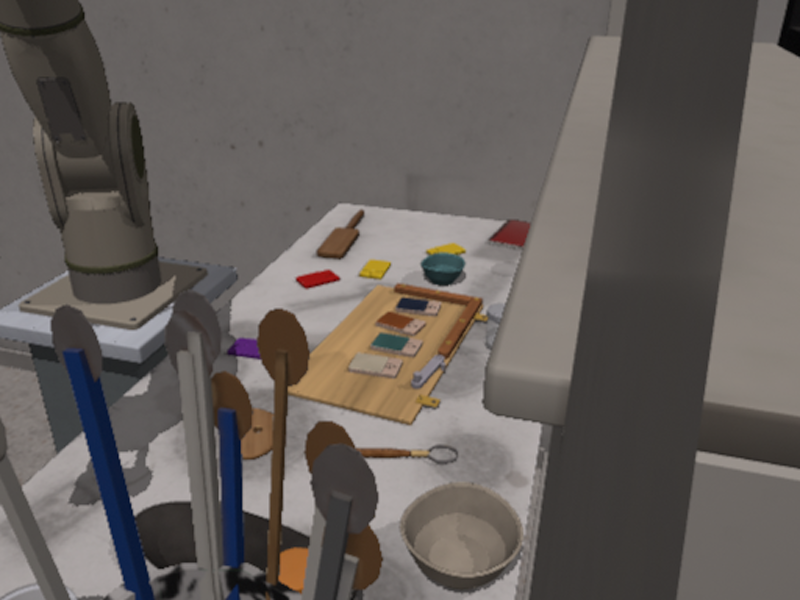

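The top view shows the board spanning about (350-560, 250-372), with the rail at the top edge, the stop at the left, the tiles at (387,303), (425,311), (462,302), (501,309), and the button at (495,264). I'll enlarge it to get precise readings.

Run:
```python
import cv2
im=cv2.imread("top_raw.png")[152:246,218:366]
im=cv2.convertScaleAbs(im,alpha=1.5)
cv2.imwrite("pics/crop0.png",cv2.resize(im,None,fx=5.4,fy=5.4,interpolation=cv2.INTER_CUBIC))
```

```text
(no output)
```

View pics/crop0.png

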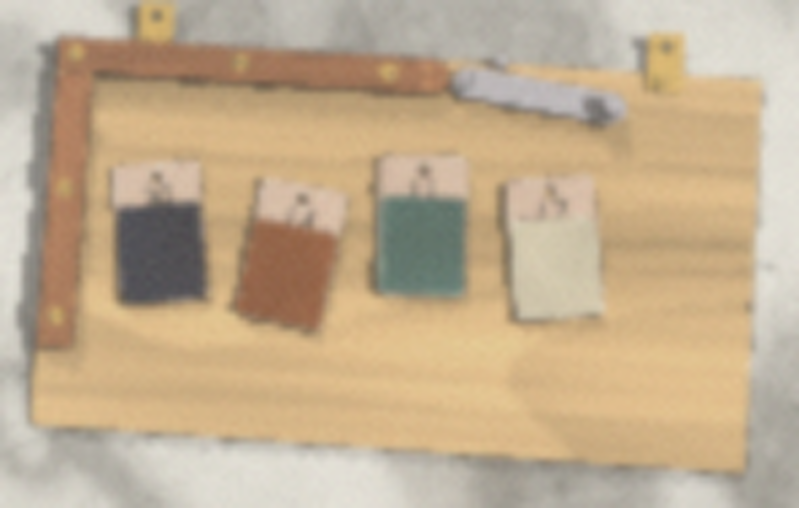

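The crop shows these positions:
- **Board corners:** (32,425), (745,470), (763,82).
- **Rail's inner edge:** (95,72) to (447,92).
- **Blue tile corners:** (110,166), (202,160), (206,300), (120,304).
- **Rust tile corners:** (260,177), (347,193), (317,332), (234,310).
- **Green tile corners:** (378,155), (467,154), (466,297), (377,294).
- **Beige tile corners:** (503,180), (597,175), (604,316), (514,321).
- **Button:** pivot at about (468,83), stud at about (603,105).

```bash
cat > h.py <<'E'
import numpy as np,cv2
K=(414.1760105,257.46426,196.45783)
T=np.array([[-0.0287,-0.9991,-0.0308,0.0675],[-0.9942,0.0317,-0.1027,0.5245],[0.1035,0.0277,-0.9942,1.086]])
OFF=(218,152);S=5.4
def w(p,z):
    u=(p[0]+.5)/S-.5+OFF[0];v=(p[1]+.5)/S-.5+OFF[1]
    d=T[:,:3].T@np.array([(u-K[1])/K[0],(v-K[2])/K[0],1]);o=-T[:,:3].T@T[:,3]
    return (o+d*(z-o[2])/d[2])[:2]
E
python3 - <<'E'
from h import *
from scipy.optimize import least_squares
b=[((32,425),.008,(-.1,.18)),((745,470),.008,(-.1,-.18)),((763,82),.008,(.1,-.18)),((95,72),.020,(.08,.16)),((447,92),.02,(.08,-.021)),((75,348),.02,(-.06,.16)),((60,38),.02,(.098,.178))]
W=np.array([w(p,z) for p,z,_ in b]);B=np.array([q for *_,q in b])
R=lambda a:np.array([[np.cos(a),-np.sin(a)],[np.sin(a),np.cos(a)]])
f=lambda x:(B@R(x[2]).T+x[:2]-W).ravel()
r=least_squares(f,[.6,-.05,0]);print("board",r.x.round(4));print((r.fun.reshape(-1,2)*1e3).round(1).tolist())
x=r.x;tb=lambda p:R(x[2]).T@(p-x[:2])
for n,c in dict(blue=[(110,166),(202,160),(206,300),(120,304)],rust=[(260,177),(347,193),(317,332),(234,310)],green=[(378,155),(467,154),(466,297),(377,294)],beige=[(503,180),(597,175),(604,316),(514,321)]).items():
    P=np.array([tb(w(p,.015)) for p in c]);v=P[:2].mean(0)-P[2:].mean(0)
    print(n,P.mean(0).round(4),"ang",round(np.arctan2(v[1],v[0]),3),"len",np.hypot(*v).round(4),P.round(3).tolist())
pv,st=tb(w((468,83),.017)),tb(w((603,105),.03));print(pv,st,np.hypot(*(st-pv)))
E
```

```text
board [ 0.5208 -0.0402 -0.0944]
[[-0.5, 1.2], [-1.7, -1.5], [2.2, -0.9], [-0.2, 1.3], [-1.0, -1.6], [-0.1, 1.2], [1.3, 0.1]]
blue [0.0014 0.1208] ang 0.118 len 0.0707 [[0.034, 0.148], [0.039, 0.102], [-0.031, 0.095], [-0.036, 0.138]]
rust [-0.0048  0.0547] ang -0.14 len 0.0702 [[0.033, 0.072], [0.027, 0.028], [-0.044, 0.038], [-0.035, 0.081]]
green [ 0.0135 -0.0108] ang 0.049 len 0.0714 [[0.047, 0.013], [0.051, -0.031], [-0.022, -0.035], [-0.023, 0.01]]
beige [ 0.006  -0.0777] ang 0.113 len 0.0712 [[0.039, -0.05], [0.044, -0.097], [-0.027, -0.104], [-0.032, -0.059]]
[ 0.08659856 -0.02983768] [ 0.07721426 -0.09637281] 0.06719366245736862
```

Emit:
play_rows(
  increments="0 0 0.14 0.04 -0.02 0.01 0; 0 0 0.28 0.08 -0.045 0.02 0; 0 0 0.42 0.12 -0.07 0.03 0; 0 0 0.543 0.16 -0.09 0.04 0; 0 0 0.543 0.2 -0.115 0.05 0; 0 0 0.543 0.24 -0.14 0.06 0; 0 0 0.543 0.275 -0.159 0.07 0; 0 0 0.543 0.275 -0.159 0.07 0",
  grip_force=20,
)

```text
time: 0.9
ee_pos: [0.4528, -0.2941, 0.1511]
eef_rot: [0.999, -0.043, -0.0, -0.002]
ft_force: [-0.7, 0.4, 1.0]
width: 0.0307
grip_force: 0.0
```

```bash
cat > st.py <<'E'
from bench import *
import numpy as np
from scipy.spatial.transform import Rotation as Ro
s=read_state();p=np.array(s["ee_pos"]);a=-.0944;c,n=np.cos(a),np.sin(a)
d=p[:2]-[.5208,-.0402];M=Ro.from_quat(s["eef_rot"]).as_matrix()
f=np.array(s["ft_force"])
r=lambda x,y:[c*x+n*y,-n*x+c*y]
print("t",s["time"],"board",np.round([*r(*d),p[2]],4),"relyaw",round(np.arctan2(M[1,0],M[0,0])-a,4),"tilt",np.round(M[:2,2],4),"F board",np.round([*r(*f[:2]),f[2]],2),"w",round(s["width"],4))
E
python3 st.py
```

```text
t 0.9 board [-0.0437 -0.2592  0.1511] relyaw 0.0091 tilt [-0.0007  0.0033] F board [-0.74  0.35  0.95] w 0.0307
```

Emit:
play_rows(
  increments="0 0 0.005 -0.003 -0.045 0 0; 0 0 0.005 -0.006 -0.09 0 0; 0 0 0.005 -0.009 -0.135 0 0; 0 0 0.005 -0.012 -0.18 0.02 0; 0 0 0.005 -0.015 -0.225 0.04 0; 0 0 0.005 -0.018 -0.27 0.06 0; 0 0 0.005 -0.021 -0.315 0.08 0; 0 0 0.005 -0.024 -0.36 0.09 0",
)

```text
time: 1.7
ee_pos: [0.4588, 0.0611, 0.0611]
eef_rot: [0.999, -0.05, -0.001, 0.0]
ft_force: [1.0, 0.2, -0.0]
width: 0.0005
grip_force: 0.0
```

Emit:
play_rows(
  increments="0 0 0 0 -0.018 0 0; 0 0 0 0 -0.018 0 0; 0 0 0 0 -0.018 0 0; 0 0 0 0 -0.018 0 0; 0 0 0 0 -0.018 0 0",
)

```text
time: 2.2
ee_pos: [0.4619, 0.0765, 0.0626]
eef_rot: [0.999, -0.051, 0.0, 0.0]
ft_force: [0.3, -0.1, 0.1]
width: 0.0002
grip_force: 0.0
```

```bash
python3 st.py
```

```text
t 2.2 board [-0.0696  0.1107  0.0626] relyaw -0.0071 tilt [ 0.0002 -0.0005] F board [ 0.31 -0.09  0.08] w 0.0002
```

Emit:
play_rows(
  increments="0 0 -0.007 0 -0.006 0.03 0; 0 0 -0.007 0 -0.006 0.045 0; 0 0 -0.007 0 -0.006 0.051 0; 0 0 -0.007 0 -0.006 0.051 0; 0 0 -0.007 0 -0.006 0.051 0; 0 0 -0.007 0 -0.006 0.051 0",
)

```text
time: 2.8
ee_pos: [0.463, 0.0839, 0.0124]
eef_rot: [0.999, -0.046, 0.001, -0.0]
ft_force: [0.5, 0.8, -0.4]
width: 0.0003
grip_force: 0.0
```

```bash
python3 st.py
```

```text
t 2.8 board [-0.0692  0.1181  0.0124] relyaw 0.0018 tilt [ 0.0015 -0.0001] F board [ 0.39  0.82 -0.38] w 0.0003
```

Emit:
play_rows(
  increments="0 0 0 0.01 0 0.001 0; 0 0 0 0.018 0 0.001 0; 0 0 0 0.026 0 0.001 0; 0 0 0 0.034 0 0.001 0; 0 0 0 0.042 0 0.001 0; 0 0 0 0.05 0 0.001 0; 0 0 0 0.056 0 0.001 0; 0 0 0 0.06 0 0.001 0",
)

```text
time: 3.6
ee_pos: [0.5226, 0.0784, 0.0105]
eef_rot: [0.999, -0.046, 0.0, -0.0]
ft_force: [-0.7, -0.1, 0.9]
width: 0.0005
grip_force: 0.4
```

```bash
cat > pic.py <<'E'
import sys,cv2
from bench import *
im=camera("top")["color"][152:246,218:366,::-1]
cv2.imwrite(f"pics/{sys.argv[1]}.png",cv2.resize(cv2.convertScaleAbs(im,alpha=1.5),None,fx=5.4,fy=5.4,interpolation=cv2.INTER_CUBIC))
E
python3 st.py; python3 pic.py a
```

```text
t 3.6 board [-0.0093  0.1182  0.0105] relyaw 0.002 tilt [0. 0.] F board [-0.67 -0.13  0.9 ] w 0.0005
```

View pics/a.png

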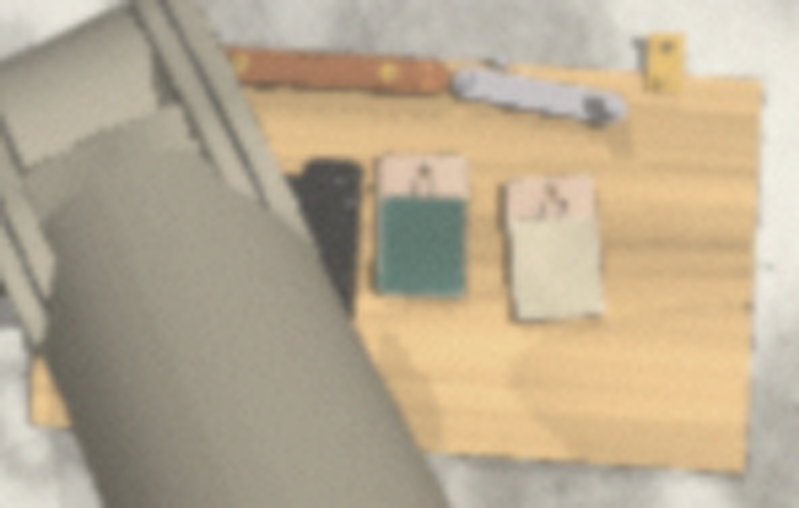

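The arm hides the tile at (250,250), and the other tiles haven't moved. I'll continue by force feedback.

Emit:
play_rows(
  increments="0 0 0 0.003 0 0 0; 0 0 0 0.006 0 0 0; 0 0 0 0.008 0 0 0; 0 0 0 0.01 0 0 0; 0 0 0 0.011 0 0 0; 0 0 0 0.011 0 0 0",
)

```text
time: 4.25
ee_pos: [0.5287, 0.0779, 0.0099]
eef_rot: [0.999, -0.046, -0.004, 0.001]
ft_force: [-19.1, 0.5, 15.7]
width: 0.0005
grip_force: 10.0
```

```bash
python3 st.py
```

```text
t 4.25 board [-0.0033  0.1184  0.0099] relyaw 0.0033 tilt [-0.0086 -0.0013] F board [-19.08  -1.31  15.72] w 0.0005
```

Emit:
play_rows(
  increments="0 0 0 -0.015 0 0 0; 0 0 0 -0.015 0 -0.03 0; 0 0 0 0.01 0.02 -0.03 0; 0 0 0 0.048 0.042 -0.03 0; 0 0 0 0.048 0.042 -0.03 0; 0 0 0 0.048 0.042 -0.02 0; 0 0 0 0.048 0.042 -0.02 0; 0 0 0 0.048 0.042 -0.02 0",
)

```text
time: 5.05
ee_pos: [0.5759, 0.0322, 0.03]
eef_rot: [0.999, -0.045, -0.001, -0.0]
ft_force: [-1.1, 0.4, -0.2]
width: 0.0004
grip_force: 0.0
```

```bash
python3 st.py
```

```text
t 5.05 board [0.048  0.0772 0.03  ] relyaw 0.0038 tilt [-0.0014  0.0001] F board [-1.09  0.34 -0.2 ] w 0.0004
```

Emit:
play_rows(
  increments="0 0 0 0.002 0 0.01 0; 0 0 0 0.002 0 0.019 0; 0 0 0 0.002 0 0.019 0; 0 0 0 0.002 0 0.019 0",
)

```text
time: 5.45
ee_pos: [0.5786, 0.0311, 0.0111]
eef_rot: [0.999, -0.046, -0.0, 0.0]
ft_force: [-0.3, 0.9, -0.4]
width: 0.0005
grip_force: 0.0
```

Emit:
play_rows(
  increments="0 0 0 0 -0.005 0 0; 0 0 0 0 -0.01 0 0; 0 0 0 0 -0.015 0 0; 0 0 0 0 -0.02 0 0; 0 0 0 0 -0.023 0 0; 0 0 0 0 -0.025 0 0; 0 0 0 0 -0.027 0 0; 0 0 0 0 -0.027 0 0",
)

```text
time: 6.25
ee_pos: [0.5815, 0.0582, 0.0116]
eef_rot: [0.999, -0.046, 0.0, -0.0]
ft_force: [-0.6, -0.4, -0.5]
width: 0.0004
grip_force: 0.0
```

```bash
python3 st.py
```

```text
t 6.25 board [0.0511 0.1037 0.0116] relyaw 0.0025 tilt [0.0001 0.0001] F board [-0.54 -0.47 -0.48] w 0.0004
```

Emit:
play_rows(
  increments="0 0 0 0 -0.002 0 0; 0 0 0 0 -0.004 0 0; 0 0 0 0 -0.006 0 0; 0 0 0 0 -0.006 0 0",
)

```text
time: 6.65
ee_pos: [0.5815, 0.0618, 0.0114]
eef_rot: [0.999, -0.047, -0.001, 0.001]
ft_force: [-2.4, -6.4, 3.2]
width: 0.0003
grip_force: 3.5
```

```bash
python3 st.py
```

```text
t 6.65 board [0.0509 0.1073 0.0114] relyaw 0.0008 tilt [-0.0014 -0.0028] F board [-1.79 -6.61  3.16] w 0.0003
```

Emit:
play_rows(
  increments="0 0 0 0 0.01 0 0; 0 0 0 0 0.01 -0.03 0; 0 0 0 0 0.01 -0.03 0; 0 0 0 -0.045 0.03 -0.03 0; 0 0 0 -0.09 0.05 -0.03 0; 0 0 0 -0.113 0.054 -0.03 0; 0 0 0 -0.113 0.054 -0.03 0; 0 0 0 -0.113 0.054 -0.02 0",
)

```text
time: 7.45
ee_pos: [0.4659, 0.0204, 0.0325]
eef_rot: [0.999, -0.046, 0.002, 0.0]
ft_force: [-0.0, -0.8, -0.5]
width: 0.0006
grip_force: 0.0
```

Emit:
play_rows(
  increments="0 0 0 0 0 0.01 0; 0 0 0 0 0 0.02 0; 0 0 0 0 0 0.02 0; 0 0 0 0 0 0.02 0",
)

```text
time: 7.85
ee_pos: [0.4644, 0.0209, 0.0109]
eef_rot: [0.999, -0.046, -0.001, -0.0]
ft_force: [-0.3, 0.2, -0.1]
width: 0.0004
grip_force: 0.0
```

```bash
python3 st.py
```

```text
t 7.85 board [-0.0619  0.0555  0.0109] relyaw 0.0026 tilt [-0.0012  0.0005] F board [-0.31  0.18 -0.09] w 0.0004
```

Emit:
play_rows(
  increments="0 0 0 0.008 0 0 0; 0 0 0 0.016 0 0 0; 0 0 0 0.024 0 0 0; 0 0 0 0.032 0 0 0; 0 0 0 0.04 0 0 0; 0 0 0 0.046 0 0 0; 0 0 0 0.05 0 0 0; 0 0 0 0.054 0 0 0",
)

```text
time: 8.65
ee_pos: [0.5185, 0.0156, 0.0115]
eef_rot: [0.999, -0.046, -0.0, 0.0]
ft_force: [-0.8, 0.4, 0.8]
width: 0.0006
grip_force: 0.4
```

Emit:
play_rows(
  increments="0 0 0 0.003 0 0 0; 0 0 0 0.006 0 0 0; 0 0 0 0.008 0 0 0; 0 0 0 0.008 0 0 0",
)

```text
time: 9.05
ee_pos: [0.5226, 0.0152, 0.0108]
eef_rot: [0.999, -0.046, -0.004, 0.001]
ft_force: [-15.6, 1.8, 12.8]
width: 0.0003
grip_force: 8.2
```

```bash
python3 st.py
```

```text
t 9.05 board [-0.0034  0.0553  0.0108] relyaw 0.0028 tilt [-0.0077 -0.0007] F board [-15.71   0.36  12.78] w 0.0003
```

Emit:
play_rows(
  increments="0 0 0 -0.012 0 0 0; 0 0 0 -0.012 0 -0.03 0; 0 0 0 -0.012 0 -0.03 0; 0 0 0 0.03 0.037 -0.03 0; 0 0 0 0.063 0.037 -0.03 0; 0 0 0 0.063 0.037 -0.03 0; 0 0 0 0.063 0.037 -0.02 0; 0 0 0 0.063 0.037 -0.02 0",
)

```text
time: 9.85
ee_pos: [0.5838, -0.0272, 0.0296]
eef_rot: [0.999, -0.046, -0.001, -0.0]
ft_force: [0.2, -0.0, -0.2]
width: 0.0008
grip_force: 0.0
```

```bash
python3 st.py
```

```text
t 9.85 board [0.0614 0.0189 0.0296] relyaw 0.0031 tilt [-0.003   0.0003] F board [ 0.16 -0.03 -0.16] w 0.0008
```

Emit:
play_rows(
  increments="0 0 0 0.002 0 0.01 0; 0 0 0 0.002 0 0.019 0; 0 0 0 0.002 0 0.019 0; 0 0 0 0.002 -0.006 0.019 0; 0 0 0 0.002 -0.012 0.019 0; 0 0 0 0.002 -0.017 0.019 0; 0 0 0 0.002 -0.017 0.019 0",
)

```text
time: 10.55
ee_pos: [0.5894, -0.0096, 0.0129]
eef_rot: [0.999, -0.045, 0.0, -0.0]
ft_force: [-0.3, 0.7, 0.4]
width: 0.0005
grip_force: 0.0
```

Emit:
play_rows(
  increments="0 0 0 0 0.002 0 0; 0 0 0 -0.009 0.002 0 0; 0 0 0 -0.018 0.002 0 0; 0 0 0 -0.018 0.002 0 0; 0 0 0 -0.018 -0.005 0 0; 0 0 0 -0.018 -0.012 0 0; 0 0 0 -0.018 -0.018 0 0; 0 0 0 -0.018 -0.022 0 0",
)

```text
time: 11.35
ee_pos: [0.5735, 0.0136, 0.0126]
eef_rot: [0.999, -0.046, 0.0, -0.0]
ft_force: [-0.7, -0.3, 0.4]
width: 0.0005
grip_force: 0.4
```

Emit:
play_rows(
  increments="0 0 0 0 -0.002 0 0; 0 0 0 0 -0.004 0 0; 0 0 0 0 -0.006 0 0; 0 0 0 0 -0.006 0 0",
)

```text
time: 11.75
ee_pos: [0.5737, 0.0174, 0.0125]
eef_rot: [0.999, -0.047, -0.0, 0.001]
ft_force: [-0.9, -3.7, 0.8]
width: 0.0001
grip_force: 1.9
```

```bash
python3 st.py
```

```text
t 11.75 board [0.0472 0.0623 0.0125] relyaw 0.0014 tilt [-0.0003 -0.0014] F board [-0.51 -3.8   0.82] w 0.0001
```

Emit:
play_rows(
  increments="0 0 0 0 -0.002 0 0; 0 0 0 0 0.01 0 0; 0 0 0 0 0.01 -0.03 0; 0 0 0 -0.02 0.04 -0.03 0; 0 0 0 -0.039 0.08 -0.03 0; 0 0 0 -0.039 0.12 -0.03 0; 0 0 0 -0.039 0.16 -0.03 0; 0 0 0 -0.039 0.192 -0.02 0",
)

```text
time: 12.55
ee_pos: [0.5177, -0.1721, 0.0337]
eef_rot: [0.999, -0.047, 0.001, 0.0]
ft_force: [0.5, 0.2, -0.4]
width: 0.0005
grip_force: 0.0
```

Emit:
play_rows(
  increments="0 0 0 0 0 0.01 0; 0 0 0 0 0 0.0215 0; 0 0 0 0 0 0.0215 0; 0 0 0 0 0 0.0215 0",
)

```text
time: 12.95
ee_pos: [0.5174, -0.1676, 0.0109]
eef_rot: [0.999, -0.045, -0.0, -0.0]
ft_force: [0.6, 0.2, -0.5]
width: 0.0006
grip_force: 0.0
```

```bash
python3 st.py
```

```text
t 12.95 board [ 0.0086 -0.1271  0.0109] relyaw 0.0043 tilt [-0.0004  0.0009] F board [ 0.55  0.3  -0.53] w 0.0006
```

Emit:
play_rows(
  increments="0 0 0 0 -0.006 0 0; 0 0 0 0 -0.012 0 0; 0 0 0 0 -0.018 0 0; 0 0 0 0 -0.024 0 0; 0 0 0 0 -0.03 0 0; 0 0 0 0 -0.036 0 0; 0 0 0 0 -0.042 0 0; 0 0 0 0 -0.048 0 0",
)

```text
time: 13.75
ee_pos: [0.5217, -0.121, 0.0111]
eef_rot: [0.999, -0.046, 0.0, 0.0]
ft_force: [-1.4, -0.6, 0.8]
width: 0.0004
grip_force: 0.5
```

Emit:
play_rows(
  increments="0 0 0 0 -0.006 0 0; 0 0 0 0 -0.012 0 0; 0 0 0 0 -0.018 0 0; 0 0 0 0 -0.024 0 0; 0 0 0 0 -0.03 0 0; 0 0 0 0 -0.036 0 0; 0 0 0 0 -0.04 0 0; 0 0 0 0 -0.042 0 0",
)

```text
time: 14.55
ee_pos: [0.5256, -0.079, 0.011]
eef_rot: [0.999, -0.046, 0.0, -0.0]
ft_force: [-0.3, -1.7, 1.2]
width: 0.0003
grip_force: 0.7
```

Emit:
play_rows(
  increments="0 0 0 0 -0.002 0 0; 0 0 0 0 -0.004 0 0; 0 0 0 0 -0.006 0 0; 0 0 0 0 -0.008 0 0; 0 0 0 0 -0.009 0 0; 0 0 0 0 -0.009 0 0",
)

```text
time: 15.15
ee_pos: [0.5264, -0.0702, 0.011]
eef_rot: [0.999, -0.046, 0.0, -0.0]
ft_force: [-0.5, -0.0, 0.5]
width: 0.0005
grip_force: 0.0
```

```bash
python3 st.py
```

```text
t 15.15 board [ 0.0084 -0.0294  0.011 ] relyaw 0.0025 tilt [0.0001 0.0002] F board [-0.52 -0.08  0.47] w 0.0005
```

Emit:
play_rows(
  increments="0 0 0 0 0.01 0 0; 0 0 0 0 0.01 -0.03 0; 0 0 0 -0.02 0.05 -0.04 0; 0 0 0 -0.04 0.1 -0.05 0; 0 0 0 -0.04 0.15 -0.05 0; 0 0 0 -0.04 0.19 -0.05 0; 0 0 0 -0.04 0.19 -0.05 0",
)

```text
time: 15.85
ee_pos: [0.4666, -0.2638, 0.0611]
eef_rot: [0.999, -0.051, -0.0, 0.001]
ft_force: [-0.3, -0.1, -0.5]
width: 0.0005
grip_force: 0.0
```

```bash
python3 st.py; python3 pic.py b
```

```text
t 15.85 board [-0.0329 -0.2277  0.0611] relyaw -0.0073 tilt [-0.0004 -0.0028] F board [-0.24 -0.17 -0.52] w 0.0005
```

View pics/b.png

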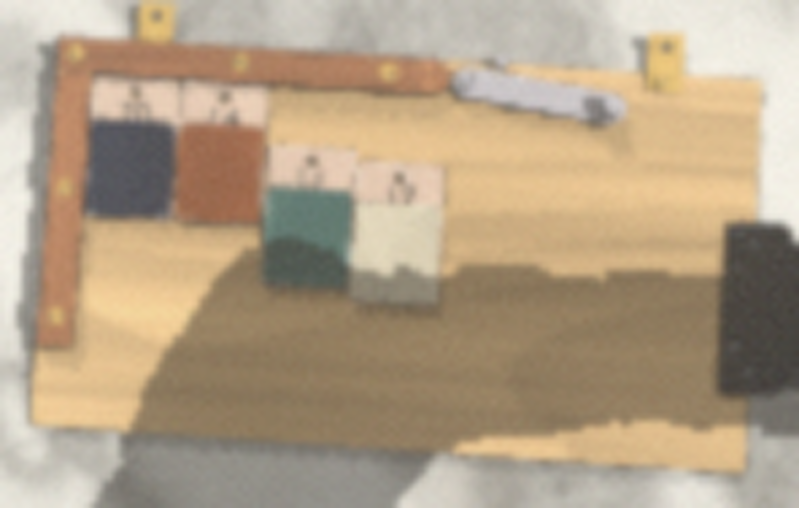

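The picture shows blue at (132,148) and rust at (220,152) home in the corner. Green at (310,218) and beige at (400,232) are butted in line about 30 mm short of the rail. Next I'll push green, then beige, to the rail.

Emit:
play_rows(
  increments="0 0 0 -0.01 -0.045 0 0; 0 0 0 -0.022 -0.09 0 0; 0 0 0 -0.022 -0.135 0 0; 0 0 0 -0.022 -0.18 0 0; 0 0 0 -0.022 -0.225 0.01 0; 0 0 0 -0.022 -0.265 0.02 0; 0 0 0 -0.022 -0.265 0.03 0; 0 0 0 -0.022 -0.265 0.03 0",
)

```text
time: 16.7
ee_pos: [0.4703, 0.0111, 0.0299]
eef_rot: [0.999, -0.044, -0.001, -0.0]
ft_force: [0.4, -1.1, 0.1]
width: 0.0001
grip_force: 0.0
```

```bash
python3 st.py
```

```text
t 16.7 board [-0.0552  0.0463  0.0299] relyaw 0.0057 tilt [-0.0024  0.0003] F board [ 0.47 -1.06  0.08] w 0.0001
```

Emit:
play_rows(
  increments="0 0 0 0 0 0.01 0; 0 0 0 0 0 0.019 0; 0 0 0 0 0 0.019 0; 0 0 0 0.01 0 0.019 0; 0 0 0 0.018 0 0.019 0; 0 0 0 0.025 0 0.019 0; 0 0 0 0.032 0 0.019 0; 0 0 0 0.039 0 0.019 0",
)

```text
time: 17.5
ee_pos: [0.5111, 0.0062, 0.0121]
eef_rot: [0.999, -0.046, 0.0, 0.0]
ft_force: [-0.8, -0.1, 0.3]
width: 0.0004
grip_force: 0.3
```

Emit:
play_rows(
  increments="0 0 0 0.004 0 0 0; 0 0 0 0.008 0 0 0; 0 0 0 0.011 0 0 0; 0 0 0 0.014 0 0 0; 0 0 0 0.016 0 0 0; 0 0 0 0.016 0 0 0",
)

```text
time: 18.1
ee_pos: [0.5218, 0.0052, 0.0111]
eef_rot: [0.999, -0.046, -0.005, 0.001]
ft_force: [-19.2, 1.2, 14.6]
width: 0.0004
grip_force: 9.8
```

```bash
python3 st.py
```

```text
t 18.1 board [-0.0032  0.0453  0.0111] relyaw 0.0028 tilt [-0.0095 -0.0007] F board [-19.18  -0.59  14.58] w 0.0004
```

Emit:
play_rows(
  increments="0 0 0 -0.02 0 0 0; 0 0 0 -0.051 0 0 0; 0 0 0 -0.051 0 0 0; 0 0 0 -0.051 0.02 0 0; 0 0 0 -0.051 0.044 0 0; 0 0 0 -0.051 0.044 0 0; 0 0 0 -0.045 0.044 0 0; 0 0 0 -0.037 0.044 0 0",
)

```text
time: 18.9
ee_pos: [0.4862, -0.035, 0.0122]
eef_rot: [0.999, -0.046, 0.0, -0.0]
ft_force: [0.0, 0.3, 0.0]
width: 0.0004
grip_force: 0.1
```

Emit:
play_rows(
  increments="0 0 0 0.007 0 0 0; 0 0 0 0.014 0 0 0; 0 0 0 0.021 0 0 0; 0 0 0 0.027 0 0 0; 0 0 0 0.031 0 0 0; 0 0 0 0.034 0 0 0; 0 0 0 0.036 0 0 0; 0 0 0 0.036 0 0 0",
)

```text
time: 19.7
ee_pos: [0.5175, -0.0385, 0.0112]
eef_rot: [0.999, -0.046, -0.004, 0.0]
ft_force: [-16.7, 1.6, 12.2]
width: 0.0004
grip_force: 8.2
```

```bash
python3 st.py
```

```text
t 19.7 board [-0.0034  0.0014  0.0112] relyaw 0.0026 tilt [-0.0083 -0.0001] F board [-16.81   0.06  12.21] w 0.0004
```

Emit:
play_rows(
  increments="0 0 0 -0.015 0 0 0; 0 0 0 -0.015 0 0 0; 0 0 0 -0.015 0.03 0 0; 0 0 0 -0.015 0.058 0 0; 0 0 0 -0.015 0.058 0 0; 0 0 0 0.015 0.058 0 0; 0 0 0 0.043 0.058 0 0; 0 0 0 0.043 0.058 0 0",
)

```text
time: 20.5
ee_pos: [0.5624, -0.1003, 0.0125]
eef_rot: [0.999, -0.046, 0.002, -0.0]
ft_force: [0.7, -0.0, -0.5]
width: 0.0002
grip_force: 0.0
```

Emit:
play_rows(
  increments="0 0 0 0 -0.008 0 0; 0 0 0 0 -0.016 0 0; 0 0 0 0 -0.022 0 0; 0 0 0 0 -0.026 0 0; 0 0 0 0 -0.029 0 0; 0 0 0 0 -0.032 0 0; 0 0 0 0 -0.034 0 0; 0 0 0 0 -0.034 0 0",
)

```text
time: 21.3
ee_pos: [0.5611, -0.0714, 0.0121]
eef_rot: [0.999, -0.048, -0.0, 0.003]
ft_force: [-2.5, -12.3, 2.0]
width: 0.0005
grip_force: 6.3
```

```bash
python3 st.py
```

```text
t 21.3 board [ 0.043  -0.0273  0.0121] relyaw -0.0012 tilt [-0.0012 -0.0051] F board [ -1.32 -12.5    2.02] w 0.0005
```

Emit:
play_rows(
  increments="0 0 0 0 0.015 0 0; 0 0 0 0 0.015 -0.03 0; 0 0 0 0 0.02 -0.04 0; 0 0 -0.14 0.02 0.06 -0.04 0; 0 0 -0.28 0.056 0.087 -0.04 0; 0 0 -0.42 0.056 0.087 -0.04 0; 0 0 -0.56 0.056 0.087 -0.04 0; 0 0 -0.7 0.056 0.087 -0.04 0",
)

```text
time: 22.1
ee_pos: [0.6097, -0.159, 0.0516]
eef_rot: [0.953, 0.302, 0.0, -0.0]
ft_force: [0.0, -0.0, 1.3]
width: 0.0008
grip_force: 0.0
```

Emit:
play_rows(
  increments="0 0 -0.085 0 0 0 0; 0 0 -0.085 0 0 0 0; 0 0 -0.085 0 0 0 0; 0 0 -0.085 0 0 0 0",
)

```text
time: 22.5
ee_pos: [0.6096, -0.1587, 0.0521]
eef_rot: [0.941, 0.339, 0.0, 0.0]
ft_force: [0.3, 0.3, 0.0]
width: -0.0
grip_force: 0.0
```

```bash
python3 st.py; python3 -c "
from bench import *
print(read_state()['joint_positions'])"; sed -i 's/152:246,218:366/140:246,218:366/' pic.py; python3 pic.py c
```

```text
t 22.5 board [ 0.0996 -0.1096  0.0521] relyaw 0.7851 tilt [ 0.0002 -0.0001] F board [0.24 0.37 0.05] w -0.0
[ 0.59212864  0.54466626 -0.53770013  1.6036632   0.30602515  1.07802966
 -0.90791772]
```

View pics/c.png

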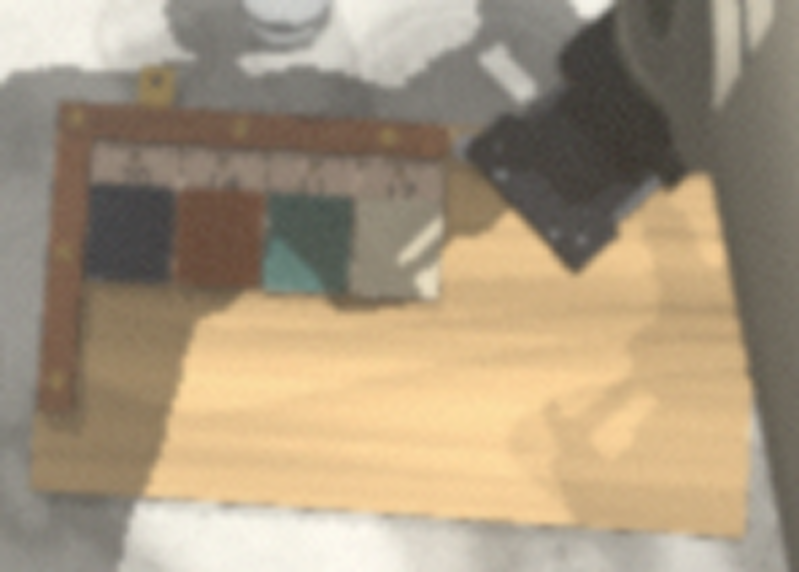

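The row lies flush along the rail and the stop, with bare strips from (90,145) to (440,195). The gripper is over the stud at (600,190).

Run:
```python
import numpy as np
c0=np.array([.0996,-.1096]);o=np.array([.0103,-.0103])
for a in np.r_[0.14,np.linspace(.3,1.571,10)]:
    C=np.array([.0875-.071*np.sin(a),-.031-.071*np.cos(a)])+o-c0
    print(round(a,2),((C[0]+C[1])*.7071).round(4),((C[0]-C[1])*.7071).round(4))
```

```text
0.14 -0.0097 -0.0069
0.3 -0.0158 -0.0164
0.44 -0.0198 -0.0256
0.58 -0.0225 -0.0353
0.72 -0.0238 -0.0452
0.86 -0.0238 -0.0552
1.01 -0.0223 -0.0651
1.15 -0.0194 -0.0747
1.29 -0.0152 -0.0838
1.43 -0.0097 -0.0922
1.57 -0.0032 -0.0998
```

Emit:
play_rows(
  increments="0 0 0 0 0 0.015 0; 0 0 0 0 0 0.03 0; 0 0 0 0 0 0.03 0; 0 0 0 0 0 0.03 0",
)

```text
time: 22.95
ee_pos: [0.609, -0.1584, 0.0211]
eef_rot: [0.941, 0.34, -0.001, -0.001]
ft_force: [-0.0, 0.3, -0.5]
width: 0.0004
grip_force: 0.0
```

```bash
python3 st.py
```

```text
t 22.95 board [ 0.099  -0.1093  0.0211] relyaw 0.7873 tilt [-0.0016  0.0005] F board [-0.06  0.25 -0.51] w 0.0004
```

Emit:
play_rows(
  increments="0 0 0 -0.01 -0.002 0 0; 0 0 0 -0.01 -0.007 0 0; 0 0 0 -0.016 -0.0165 0 0; 0 0 0 -0.02 -0.0255 0 0; 0 0 0 -0.0225 -0.0355 0 0; 0 0 0 -0.024 -0.045 0 0; 0 0 0 -0.024 -0.055 0 0; 0 0 0 -0.024 -0.055 0 0",
)

```text
time: 23.75
ee_pos: [0.5554, -0.1297, 0.0221]
eef_rot: [0.94, 0.34, -0.0, -0.0]
ft_force: [0.4, 0.2, 0.1]
width: 0.0006
grip_force: 0.0
```

Emit:
play_rows(
  increments="0 0 0 0.0015 -0.01 0 0; 0 0 0 0.0045 -0.0195 0 0; 0 0 0 0.009 -0.029 0 0; 0 0 0 0.014 -0.037 0 0; 0 0 0 0.0205 -0.0445 0 0; 0 0 0 0.0205 -0.0445 0 0",
)

```text
time: 24.35
ee_pos: [0.5436, -0.0824, 0.0222]
eef_rot: [0.94, 0.341, 0.0, -0.0]
ft_force: [-0.9, -0.3, 1.1]
width: 0.0003
grip_force: 0.0
```

```bash
python3 st.py
```

```text
t 24.35 board [ 0.0267 -0.0398  0.0222] relyaw 0.7894 tilt [0.0003 0.0004] F board [-0.82 -0.42  1.09] w 0.0003
```

Emit:
play_rows(
  increments="0 0 0 0.001 -0.001 0 0; 0 0 0 0.002 -0.002 0 0; 0 0 0 0.003 -0.003 0 0; 0 0 0 0.004 -0.004 0 0; 0 0 0 0.004 -0.004 0 0",
)

```text
time: 24.85
ee_pos: [0.5438, -0.0809, 0.022]
eef_rot: [0.941, 0.339, -0.0, 0.001]
ft_force: [0.9, -6.8, -0.4]
width: 0.0003
grip_force: 2.6
```

```bash
python3 st.py
```

```text
t 24.85 board [ 0.0268 -0.0384  0.022 ] relyaw 0.7853 tilt [-0.0001 -0.0024] F board [ 1.57 -6.64 -0.44] w 0.0003
```

Emit:
play_rows(
  increments="0 0 0 0.0015 -0.0015 0 0; 0 0 0 0.0015 -0.0015 0 0; 0 0 0 0 0.02 0 0; 0 0 0 0 0.02 0 0; 0 0 0 0 0.02 -0.04 0; 0 0 0 -0.04 0.06 -0.06 0; 0 0 0 -0.08 0.09 -0.08 0; 0 0 0 -0.12 0.12 -0.08 0",
)

```text
time: 25.65
ee_pos: [0.5322, -0.2357, 0.1035]
eef_rot: [0.94, 0.34, 0.001, 0.001]
ft_force: [1.7, 0.0, -0.7]
width: 0.0003
grip_force: 0.0
```

Emit:
play_rows(
  increments="0 0 0 -0.04 0.03 0 0; 0 0 0 -0.08 0.06 0 0; 0 0 0 -0.08 0.06 0 0; 0 0 0 -0.08 0.06 0 0",
)

```text
time: 26.05
ee_pos: [0.5073, -0.3328, 0.1007]
eef_rot: [0.941, 0.338, 0.0, -0.0]
ft_force: [0.3, 1.2, 0.4]
width: 0.0001
grip_force: 0.0
```

```bash
python3 st.py; python3 pic.py d
```

```text
t 26.05 board [ 0.0142 -0.2926  0.1007] relyaw 0.7846 tilt [-0.0002  0.0007] F board [0.23 1.22 0.41] w 0.0001
```

View pics/d.png

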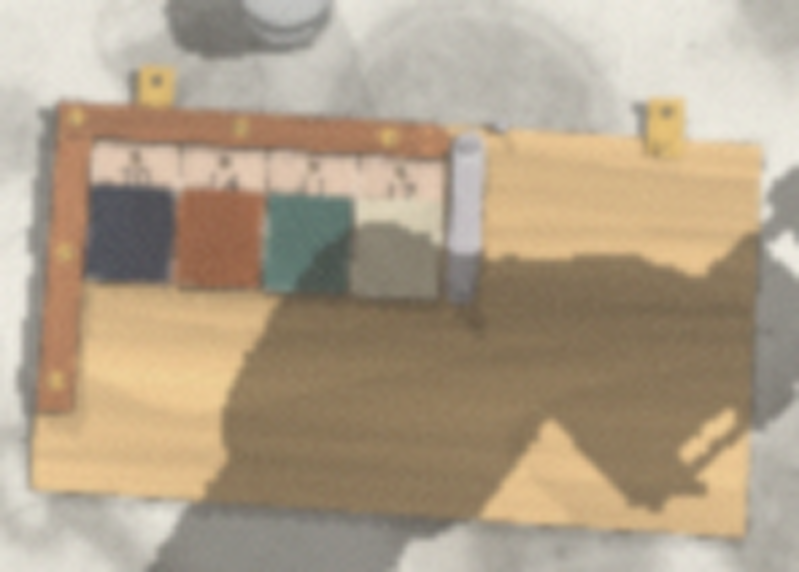

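The row is flush in the corner and the button lies across the right end, from (467,145) to (462,300). I'll enlarge the button to check its angle and the gap.

Run:
```python
from bench import *
import cv2,numpy as np
f=np.mean([camera("top")["color"][158:200,284:314,::-1].astype(float) for _ in range(4)],0)
cv2.imwrite("pics/e.png",cv2.resize(cv2.convertScaleAbs(f,alpha=1.7),None,fx=14,fy=14,interpolation=cv2.INTER_CUBIC))
```

```text
(no output)
```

View pics/e.png

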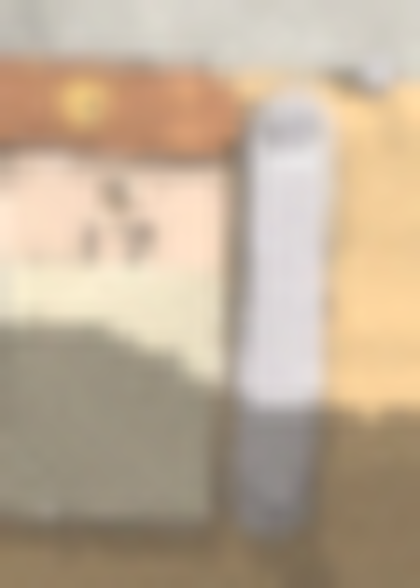

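Run:
```python
import h,numpy as np
h.OFF=(284,158);h.S=14
a=-.0944;R=np.array([[np.cos(a),-np.sin(a)],[np.sin(a),np.cos(a)]])
for n,p,q,z in [("btnR",(328,150),(312,490),.017),("btnL",(247,150),(236,480),.017),("tileR",(232,170),(215,510),.015)]:
    P,Q=[R.T@(h.w(x,z)-[.5208,-.0402]) for x in(p,q)];d=P-Q
    print(n,P.round(4),Q.round(4),"dev",np.arctan2(d[1],d[0]).round(3))
```

```text
btnR [ 0.0835 -0.0373] [ 0.0168 -0.0378] dev 0.007
btnL [ 0.0825 -0.0216] [ 0.0178 -0.0231] dev 0.022
tileR [ 0.0788 -0.0191] [ 0.012  -0.0195] dev 0.006
```

```bash
python3 -c "
from bench import *
print(close_job())"
```

```text
the job is handed in; nothing more can be done
None
```

The job is handed in: the four tiles lie flat in one row, hard against the rail and end stop, and the turn-button is shut to within about 0.01 rad (camera accuracy), at 26 s of the 67 s limit; no verdict came back.

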